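# Tap two tapered tools home and swing their holder level

## Robot

A 7-joint arm with a two-finger parallel gripper is mounted at the origin on a cart in front of the work surface, level with it; the furniture and walls round the work are solid. World frame = base frame: x ahead of the robot, y to its left, z up, the work surface at z = 0. Lengths are in m, angles in rad, forces in N, time in s.
With the tool pointing down it reaches from about 0.35 to 0.9 m from the base axis. Payload 19.9 kg.
Tool frame: the origin (TCP) lies at the very end of the fingers, on their centre line; the grasp point (between the pads) lies 19 mm behind it (robot.grasp_offset is the distance from the TCP to the grasp point, in m); z points along the fingers, y is the direction in which the jaws open and shut (so a half turn about z gives the same grasp; the last joint's range is limited). The gripper opens to 85 mm and grips with 20 to 120 N. Pads are 22 mm wide; open, the fingers measure 114 mm over their backs; the gripper's body (76 mm by 85 mm) begins 54 mm behind the grasp point. The pads swing forward as they close: fully open they stand 13 mm farther back than shut.
Start: joints at [1.067, 0.417, -0.01, 1.614, 0.005, 1.111, -0.053], TCP at [0.278, -0.56, 0.231] pointing down, gripper open.
Joint ranges: [-2.81, 2.81], [-0.39, 2.02], [-1.27, 1.25], [0.06, 2.57], [-1.19, 4.33], [0.19, 2], [-2.82, 2.82]. Speed limits (rad/s): [1.89, 1.89, 2.39, 2.39, 3.01, 3.01, 3.01].

## Interface

Orientations are given as a rotation vector (axis times angle).
In Python, from bench import robot, vision gives the robot as it stands.
- The arm moves only by the shell command python3 -m creep 'ROWS' [FORCE]. ROWS is JSON, a list of rows, each an object of numbers: "tx", "ty", "tz": the shift along the tool's x, y, z in mm; "yaw": the turn about the tool's z in degrees; "grip": the opening in per cent of the stroke, from 0 (shut) to 100 (fully open). In form: [{"tx": .., "ty": .., "tz": .., "yaw": .., "grip": ..}, ...]. A call has 1 to 5 rows; each row is the pose to reach, as a shift and turn from the pose measured when the call began, along the tool's axes at that moment; what a row does not reach only later rows make up. A row lasts 1/8 s, in which the tool goes at most 62.5 mm and 10.7 degrees, less where a joint would pass 70% of its speed; a pose out of reach is approached as far as the arm can. A call with a gripper value outside its range is refused whole. The fingers move at their own pace and stop on an object; FORCE is the grip in N (left out, the last holds). Time passes only in rows, so rows that repeat a pose let the fingers close. It gives the time, the measured TCP pose, the force and the opening at its end, in the units of the state.
- robot.sense(): the state, without advancing time (a new reading comes with each control period).
- vision.read_camera(name): name is "side" or "top" or "wrist"; returns a dict with "color" (400x640x3 uint8, blue, green, red), "intrinsics" (3x3 intrinsics, pixels), "position" and "attitude" of the camera in the world. Camera axes: x right, y down, z forward; pixel columns grow to the right and rows downward; lengths in m; the calibration is good to about 2 mm. A picture is of the moment at which its call begins. There is no depth.
- robot.job_done(): hands the job in, once; it reports no verdict.
The state is a dict: "time_s": time; "qpos": joint angles; "joint_velocities": joint speeds; "joint_efforts": joint torques, N m; "tool_pos": TCP position; "tool_rot": TCP orientation; "wrist_force": force on the tool from outside, world axes, zero at the start; "torque": the same for the moment, N m; "grip_width": finger opening in m.
Only numpy, scipy, OpenCV 4.12 (cv2) and the standard library are available. Lean on these libraries where they do the work, as an engineer would, in place of code of your own. Each camera call takes 0.05 s, during which the arm holds its last target.

## Task

The drill chuck and the disc mandrel only stand loosely in the tapered sockets of the tilting tool holder. While the holder is upright, tap or press both of them down until their collars sit home on the socket face, so that the tapers grip. Then swing the holder over by its handle, away from you, until it rests level against its stop with both tools still home, and leave the solenoid body, batten, pliers and solder reel where they are.

Things in the scene. Friction and masses are not known exactly. Their poses are not given: they have to be found in the camera images.
- drill_chuck_top (a point): Centre of the flat top (29 mm across) of the drill chuck: a steel, ribbed barrel 45 mm across that narrows to its closed jaws, the taller of the two tools. It stands 66 mm above the underside of the chuck's collar. Its z axis points out of the socket along the tool.
- disc_mandrel_top (a point): Centre of the flat, darker top boss (29 mm across) of the disc mandrel: a steel spindle with a 48 mm disc, the shorter of the two tools. It stands 47 mm above the underside of the mandrel's collar. Its z axis points out of the socket along the tool.
- drill_chuck_collar (a point): Centre of the underside of the chuck's collar (40 mm across, 8 mm thick). Below it the tapered shank, 50 mm long, 28 to 25.5 mm thick, stands in either socket. At the start the collar is 9 mm above the socket face; home means it lies on the face. About 6 N straight down brings it half-way, 12 to 18 N home; friction holds it at the depth reached. A sideways push makes it stick.
- disc_mandrel_collar (a point): Centre of the underside of the disc mandrel's collar; the same collar, tapered shank, start and forces as the drill chuck's. It stands in the socket the chuck does not use.
- face_left (a point): Mouth of the left socket, in the face of the holder's dark steel head (60 x 150 x 60 mm), seen from the robot with the head upright. Its z axis points out of the socket (up while upright), x is the way the head swings, y points to the left socket from the right one, 76 mm apart. The face is 25 mm from the pivot axis.
- face_right (a point): Mouth of the right socket, same axes as the left one.
- head_hinge (a point): Middle of the head's pivot axis, midway between the two sockets and 25 mm below their face, 85 mm above the bench. The axis runs along the y axis of the sockets. The grey stand (124 x 196 mm base plate) is bolted down; its place and its turn (up to 16 degrees) on the bench vary.
- handle_bar (a point): Middle of the free part of the handle bar: a round steel bar 14 mm thick, about 60 mm long, parallel to the pivot axis, on a flat arm at the right of the head (28 mm towards the head; a 20 mm end cap is 31 mm the other way). 105 mm from the pivot axis, 131 mm sideways from the head's middle; straight above the axis at tilt 0, level with it at the end. Pinch it from above or push it.
- head (a joint): Tilt of the head in rad: 0 upright (sockets up, against a stop), growing as the handle swings away from the robot and down, 1.5 level against the other stop (tools pointing away from the robot). Stiff hinge that stays where it is left: about 10 N at the handle to start it, 12 N at 0.8 rad/s.
- solenoid_mid (a point): Middle of a brown solenoid body, 70 mm wide and 103 mm tall, standing to the left: a bystander.
- batten_mid (a point): Middle of a wooden batten 165 x 34 x 26 mm lying on the right: a bystander.
- pliers_mid (a point): Pliers with blue handles, 178 mm long, lying on the right: a bystander.
- solder_reel_mid (a point): Reel of solder wire, 58 mm across, standing on the right: a bystander.
Mind the look-alikes: they are no part of the job. Leave any blue or yellow look-alike of the part that bears disc_mandrel_top alone.

How it is judged:
By the outcome, as a careful person would: the job done as asked, in the order asked, and still so for the second after the job is handed in, with the robot touching nothing.
It also fails if it takes over 64 s, if anything falls off the work surface, if the arm or the gripper's body presses on something with over 40 N, if the wrist force passes 120 N, or if a joint passes its speed limit or range.

## Working session

There is one attempt and no reset: what is moved stays moved. The work goes in short steps, Python scripts to look and compute and a shell command to move; the robot and the scene stay as the last step left them, time stands still between calls to the robot, and variables do not carry over. Pictures are saved under pics/ and viewed, and the job is handed in when it is done.

```bash
ls; mkdir -p pics; python3 - <<'E'
from bench import robot, vision
import cv2, numpy as np
s=robot.sense()
for k,v in s.items(): print(k,np.round(v,4))
for n in ["side","top","wrist"]:
    c=vision.read_camera(n)
    cv2.imwrite(f"pics/{n}0.png",c["color"])
    print(n,np.round(c["intrinsics"],1).tolist(),np.round(c["position"],4),np.round(c["attitude"],4).tolist())
E
```

```text
pics
time_s 0.0
qpos [ 1.0675  0.418  -0.0103  1.6142  0.0047  1.1107 -0.053 ]
joint_velocities [ 0.0011 -0.0004  0.0012 -0.0002  0.0006 -0.0021 -0.    ]
joint_efforts [ 1.60000e-03 -8.64470e+01  6.78400e-01 -4.34901e+01  1.90000e-02
  7.30000e-03  0.00000e+00]
tool_pos [ 0.2783 -0.5592  0.2307]
tool_rot [-3.0571e+00 -7.1870e-01  6.0000e-04]
wrist_force [ 0.1407 -0.0404 -0.661 ]
torque [-0.0082 -0.0364 -0.0162]
grip_width 0.0854
side [[379.0, 0.0, 318.2], [0.0, 379.0, 190.3], [0.0, 0.0, 1.0]] [0.5796 0.9129 0.9199] [-0.0709, -2.8045, 1.3262]
top [[364.5, 0.0, 321.9], [0.0, 364.5, 201.8], [0.0, 0.0, 1.0]] [ 0.3587 -0.0396  1.099 ] [-2.1396, 2.1189, -0.1552]
wrist [[288.5, 0.0, 320.8], [0.0, 288.5, 201.8], [0.0, 0.0, 1.0]] [ 0.352  -0.5229  0.3726] [2.4274, -1.503, -0.247]
```

View pics/side0.png

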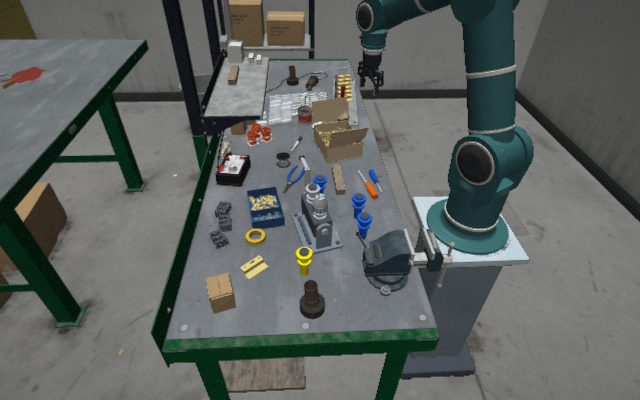

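View pics/top0.png

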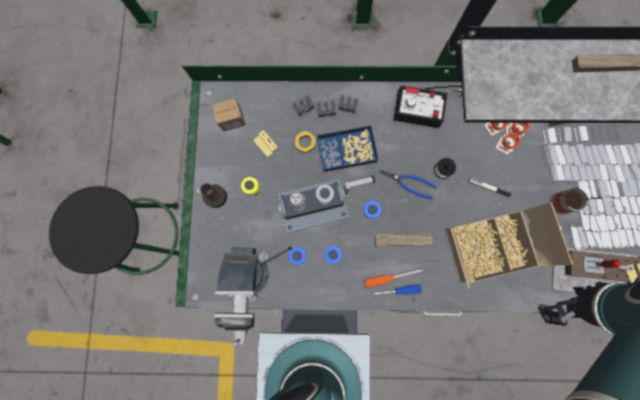

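View pics/wrist0.png

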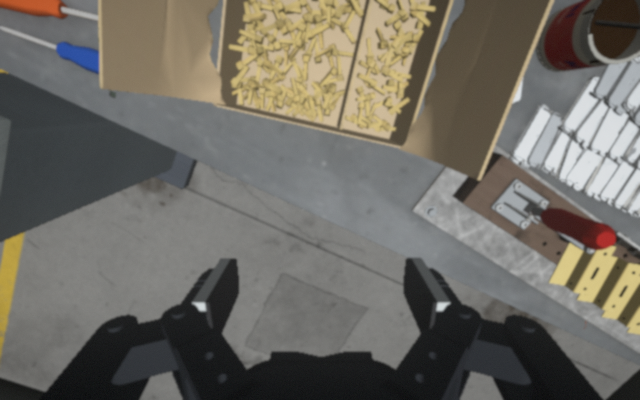

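Both cameras show the holder: in top view, its head is near (312,200), with a steel tool at left (298,200), another at right (324,193), and the handle near (358,183). Next I'll enlarge that area.

```bash
python3 - <<'E'
import cv2
t=cv2.imread("pics/top0.png")[160:280,230:390]
cv2.imwrite("pics/top0c.png",cv2.resize(t,None,fx=5,fy=5,interpolation=cv2.INTER_CUBIC))
t=cv2.imread("pics/side0.png")[160:290,230:390]
cv2.imwrite("pics/side0c.png",cv2.resize(t,None,fx=4.6,fy=4.6,interpolation=cv2.INTER_CUBIC))
E
```

```text
(no output)
```

View pics/top0c.png

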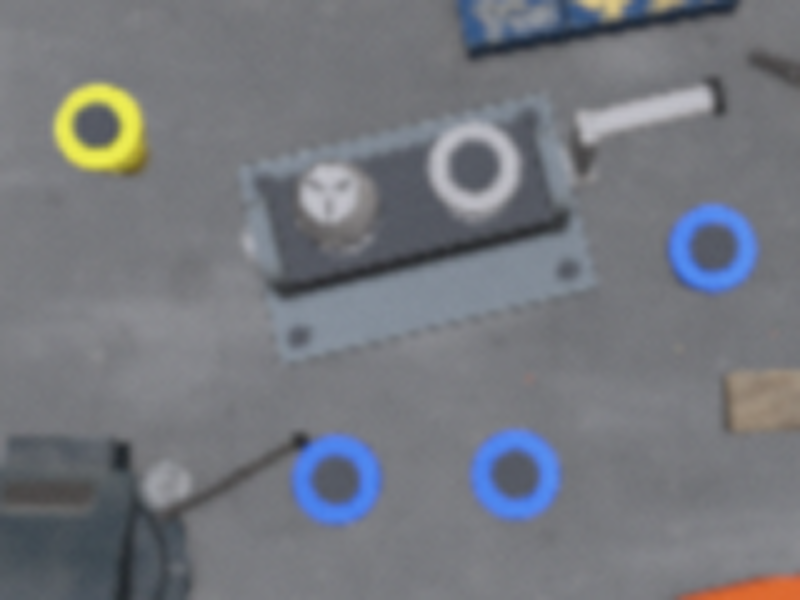

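View pics/side0c.png

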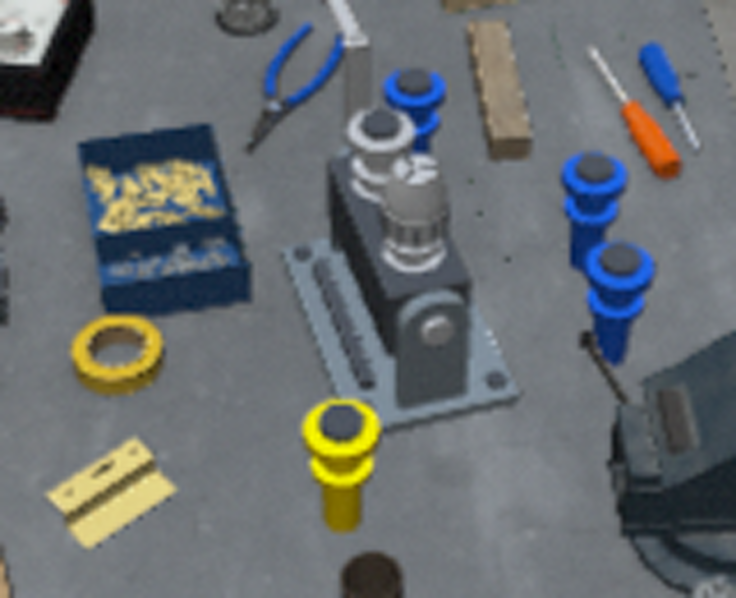

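Candidates for the mandrel (top view): steel ring with dark boss at (325,193) in the holder; blue look-alikes at (372,209), (298,256) and (333,254); a yellow one at (250,186). By the description it is the steel one. The chuck is the only one with jaws, at (296,199). The crop confirms both stand in the dark head. Next I'll triangulate.

```bash
cat > h.py <<'E'
from bench import robot, vision
import cv2, numpy as np
from scipy.spatial.transform import Rotation as R
def ray(c,px):
    K=np.array(c["intrinsics"]);d=np.linalg.inv(K)@np.array([px[0],px[1],1.0])
    d=R.from_rotvec(c["attitude"]).apply(d);return np.array(c["position"]),d/np.linalg.norm(d)
def tri(obs):
    A=np.zeros((3,3));b=np.zeros(3);rs=[ray(c,p) for c,p in obs]
    for o,d in rs:
        P=np.eye(3)-np.outer(d,d);A+=P;b+=P@o
    X=np.linalg.solve(A,b);res=[np.linalg.norm((np.eye(3)-np.outer(d,d))@(X-o))*1000 for o,d in rs]
    return X,res
def plane(c,px,z):
    o,d=ray(c,px);return o+d*(z-o[2])/d[2]
def proj(c,X):
    p=R.from_rotvec(c["attitude"]).inv().apply(np.array(X)-np.array(c["position"]));q=np.array(c["intrinsics"])@p;return q[:2]/q[2]
def totool(s,X):
    return R.from_rotvec(s["tool_rot"]).inv().apply(np.array(X)-np.array(s["tool_pos"]))*1000
E
python3 - <<'E'
from h import *
t=vision.read_camera("top");s=vision.read_camera("side")
T=lambda x,y:(x/5+230-.4,y/5+160-.4)
S=lambda x,y:(x/4.6+230-.4,y/4.6+160-.4)
for n,a,b in [("chuck",(330,195),(416,168)),("mandrel",(474,167),(380,124))]:
    print(n,tri([(t,T(*a)),(s,S(*b))]))
for n,a in [("bar in",(585,126)),("bar out",(712,97))]: print(n,plane(t,T(*a),.19))
for n,a in [("fc nl",(290,293)),("fc nr",(572,213)),("fc fl",(255,183)),("fc fr",(530,115))]: print(n,plane(t,T(*a),.11))
st=robot.sense();print(R.from_rotvec(st["tool_rot"]).as_matrix().round(3))
w=vision.read_camera("wrist")
RT=R.from_rotvec(st["tool_rot"])
print((RT.inv()*R.from_rotvec(w["attitude"])).as_matrix().round(3),RT.inv().apply(w["position"]-st["tool_pos"]))
E
```

```text
chuck (array([0.51433102, 0.04406606, 0.18330122]), [np.float64(1.8000350700829217), np.float64(1.8000350700830676)])
mandrel (array([ 0.53397547, -0.02914877,  0.16192406]), [np.float64(1.3044524480597084), np.float64(1.3044524480594977)])
bar in [ 0.55165825 -0.08596028  0.19      ]
bar out [ 0.56724042 -0.15059986  0.19      ]
fc nl [0.4741848  0.07106036 0.11      ]
fc nr [ 0.51979371 -0.08291307  0.11      ]
fc fl [0.53510357 0.09202281 0.11      ]
fc fr [ 0.57463505 -0.05958509  0.11      ]
[[ 0.895  0.446 -0.   ]
 [ 0.446 -0.895  0.001]
 [-0.    -0.001 -1.   ]]
[[ 0.    -0.948 -0.319]
 [ 1.    -0.     0.001]
 [-0.001 -0.319  0.948]] [ 0.08214822  0.00014348 -0.14184715]
```

Heights agree with the text: chuck top z≈0.183 (expected 0.185) and mandrel top z≈0.162 (expected 0.166). They are 75.8 mm apart, and the stand is turned about 15°. I'll lift and move over, closing the fingers and yawing −78° in total.

```bash
python3 -m creep '[{"tz":-60,"yaw":-8,"grip":0},{"tx":50,"ty":-45,"tz":-90,"yaw":-16,"grip":0},{"tx":90,"ty":-82,"tz":-90,"yaw":-24,"grip":0},{"tx":135,"ty":-122,"tz":-90,"yaw":-32,"grip":0},{"tx":180,"ty":-163,"tz":-90,"yaw":-40,"grip":0}]' 40
python3 - <<'E'
from h import *
s=robot.sense();print(s["time_s"],np.round(s["tool_pos"],4),s["grip_width"],s["wrist_force"].round(2) if hasattr(s["wrist_force"],"round") else s["wrist_force"])
print(totool(s,[.514,.044,.29]).round(1), R.from_rotvec(s["tool_rot"]).as_matrix()[:,1].round(3))
E
```

```text
0.3 [ 0.2784 -0.5594  0.2311] 0.08552418233632426 [-0.28  0.08 -0.39]
[ 479.8 -435.3  -58.8] [ 0.446 -0.895 -0.   ]validation failed for argument at $[0]...
```

```bash
python3 -m creep '[{"tx":0,"ty":0,"tz":-60,"yaw":-8,"grip":0},{"tx":50,"ty":-45,"tz":-90,"yaw":-16,"grip":0},{"tx":90,"ty":-82,"tz":-90,"yaw":-24,"grip":0},{"tx":135,"ty":-122,"tz":-90,"yaw":-32,"grip":0},{"tx":180,"ty":-163,"tz":-90,"yaw":-40,"grip":0}]' 40
python3 - <<'E'
from h import *
s=robot.sense();print(s["time_s"],np.round(s["tool_pos"],4),s["grip_width"],np.round(s["wrist_force"],2))
print(totool(s,[.514,.044,.29]).round(1), R.from_rotvec(s["tool_rot"]).as_matrix()[:,1].round(3))
E
```

```text
time_s: 0.92
tool_pos: [0.3674, -0.3313, 0.3213]
tool_rot: [2.624, 1.728, -0.0]
wrist_force: [0.8, 0.4, 0.6]
grip_width: -0.0002
0.925 [ 0.3674 -0.3313  0.3213] -0.0001623831652777732 [0.83 0.4  0.61]
[402.7 -13.6  31.3] [ 0.919 -0.395  0.   ]
```

```bash
python3 -m creep '[{"tx":60,"ty":-2,"tz":0,"yaw":-8,"grip":0},{"tx":118,"ty":-4,"tz":0,"yaw":-16,"grip":0},{"tx":176,"ty":-6,"tz":0,"yaw":-24,"grip":0},{"tx":234,"ty":-8,"tz":0,"yaw":-32,"grip":0},{"tx":290,"ty":-10,"tz":0,"yaw":-38,"grip":0}]' >/dev/null
python3 - <<'E'
from h import *
s=robot.sense();print(s["time_s"],np.round(s["tool_pos"],4),s["grip_width"],np.round(s["wrist_force"],2))
print(totool(s,[.514,.044,.29]).round(1), R.from_rotvec(s["tool_rot"]).as_matrix()[:,1].round(3))
w=vision.read_camera("wrist");cv2.imwrite("pics/w1.png",w["color"])
for X in ([.514,.044,.183],[.534,-.029,.162],[.559,-.118,.19]): print(proj(w,X))
E
```

```text
1.55 [ 0.4732 -0.0591  0.3216] 0.0001288843553354037 [ 1.16 -0.66  0.47]
[89.1 66.1 31.5] [0.966 0.258 0.   ]
[393.08630454  96.13763517]
[383.13435561 172.26454542]
[383.61265688 262.22705658]
```

View pics/w1.png

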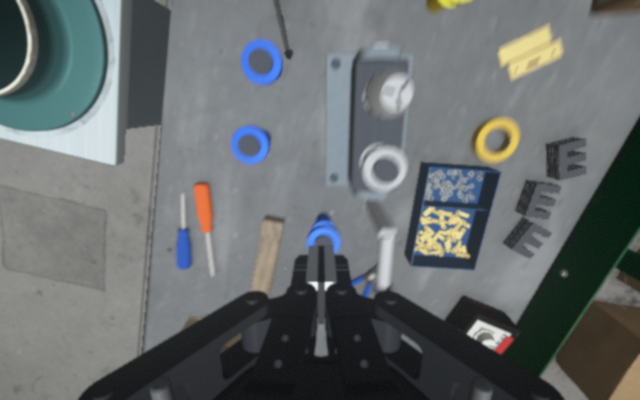

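The wrist view shows the chuck at about (395,93), the mandrel boss at about (384,168) and the handle bar at (386,260), all close to my projections. Next I'll move above the chuck.

```bash
python3 -m creep '[{"tx":45,"ty":33,"tz":0,"yaw":0,"grip":0},{"tx":89,"ty":66,"tz":10,"yaw":0,"grip":0},{"tx":89,"ty":66,"tz":30,"yaw":0,"grip":0},{"tx":89,"ty":66,"tz":30,"yaw":0,"grip":0}]' >/dev/null
python3 - <<'E'
from h import *
s=robot.sense();print(s["time_s"],np.round(s["tool_pos"],4),s["grip_width"],np.round(s["wrist_force"],2))
w=vision.read_camera("wrist");cv2.imwrite("pics/w2.png",w["color"])
for X in ([.514,.044,.183],[.534,-.029,.162],[.559,-.118,.19],s["tool_pos"]): print(proj(w,X))
t=vision.read_camera("top");cv2.imwrite("pics/t2.png",t["color"])
E
python3 - <<'E'
import cv2
a=cv2.imread("pics/w1.png")[30:230,310:450]
b=cv2.imread("pics/w2.png")[100:400,200:500]
cv2.imwrite("pics/w1c.png",cv2.resize(a,None,fx=3,fy=3,interpolation=cv2.INTER_CUBIC))
cv2.imwrite("pics/w2c.png",cv2.resize(b,None,fx=2,fy=2,interpolation=cv2.INTER_CUBIC))
E
```

```text
2.1 [0.5138 0.0514 0.291 ] 0.00012906130831315726 [ 0.08 -0.41  0.41]
[318.82785181 206.97345348]
[318.64569948 266.94661592]
[318.65139149 355.59015796]
[320.82148112 259.95401971]
```

View pics/w1c.png

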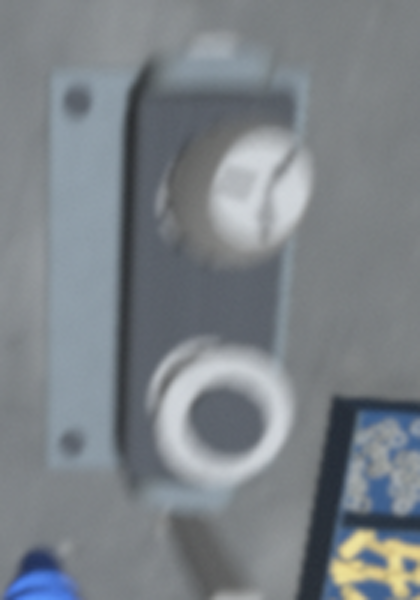

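View pics/w2.png

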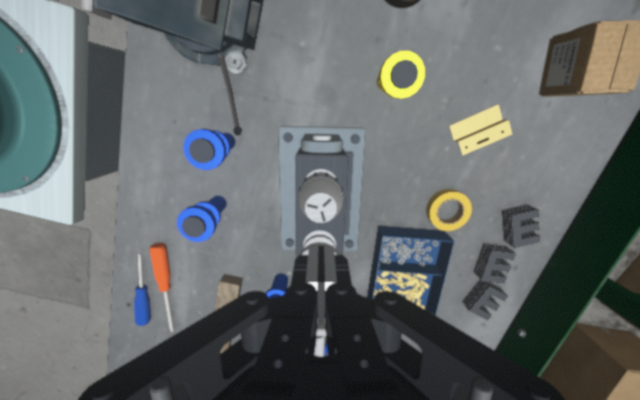

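```bash
python3 - <<'E'
from h import *
s=robot.sense();print(s["time_s"],np.round(s["tool_pos"],4),np.round(s["joint_velocities"],3))
w2=vision.read_camera("wrist");c=w2["color"];cv2.imwrite("pics/w2b.png",c)
K=w2["intrinsics"]
# w1 camera pose from tool pose at that time
RT=R.from_rotvec(s["tool_rot"]);off=RT.inv().apply(w2["position"]-s["tool_pos"]);print(off)
import math
for z in(.181,.183,.185):
  print(z, plane(w2,(320,207.5),z), plane(w2,(320.5,206.5),z))
b=c[170:240,285:355];cv2.imwrite("pics/w2d.png",cv2.resize(b,None,fx=8,fy=8,interpolation=cv2.INTER_CUBIC))
t=vision.read_camera("top");cv2.imwrite("pics/t2.png",t["color"][150:250,220:400])
E
```

```text
2.2 [0.5145 0.0507 0.2925] [ 0.005 -0.01  -0.003 -0.007 -0.001 -0.003 -0.002]
[ 8.20632650e-02 -4.14472489e-05 -1.41827857e-01]
0.181 [0.51645699 0.04189129 0.181     ] [0.51664033 0.04296998 0.181     ]
0.183 [0.51626499 0.04258323 0.183     ] [0.51644688 0.04365341 0.183     ]
0.185 [0.51607298 0.04327517 0.185     ] [0.51625343 0.04433683 0.185     ]
```

View pics/w2d.png

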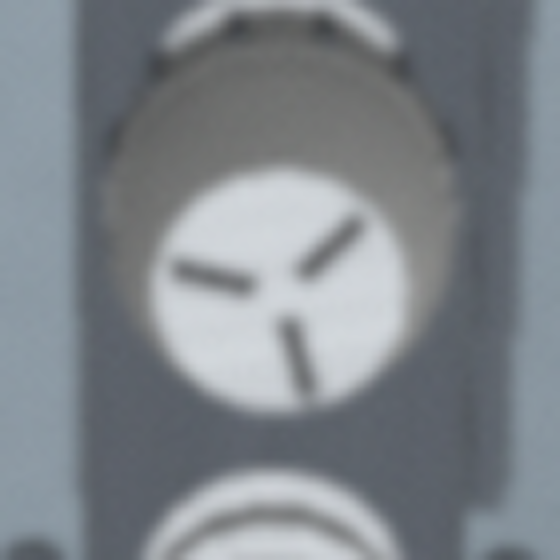

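```bash
python3 -m creep '[{"tx":-6,"ty":-1,"tz":30,"yaw":0,"grip":0},{"tx":-6,"ty":-1,"tz":65,"yaw":0,"grip":0},{"tx":-6,"ty":-1,"tz":85,"yaw":0,"grip":0},{"tx":-6,"ty":-1,"tz":92,"yaw":0,"grip":0},{"tx":-6,"ty":-1,"tz":92,"yaw":0,"grip":0}]' >/dev/null
cat > st.py <<'E'
from h import *
import sys
s=robot.sense();print("t",round(s["time_s"],2),"tcp",np.round(s["tool_pos"],4),"F",np.round(s["wrist_force"],2),"M",np.round(s["torque"],3),"g",round(s["grip_width"],4),"vel",np.abs(s["joint_velocities"]).max().round(3))
if len(sys.argv)>3: print("to",totool(s,[float(v) for v in sys.argv[1:4]]).round(1))
E
python3 st.py .5155 .0443 .184
python3 - <<'E'
from h import *
w=vision.read_camera("wrist");cv2.imwrite("pics/w3.png",w["color"]);
s=robot.sense();print(proj(w,s["tool_pos"]))
t=vision.read_camera("side");cv2.imwrite("pics/s3.png",cv2.resize(t["color"][150:260,270:380],None,fx=5,fy=5,interpolation=cv2.INTER_CUBIC))
E
```

```text
t 2.92 tcp [0.5158 0.0445 0.2014] F [-0.21  0.12  0.64] M [0.009 0.019 0.016] g 0.0002 vel 0.011
to [-0.1 -0.4 17.4]
[321.1688985  260.15506468]
```

View pics/w3.png

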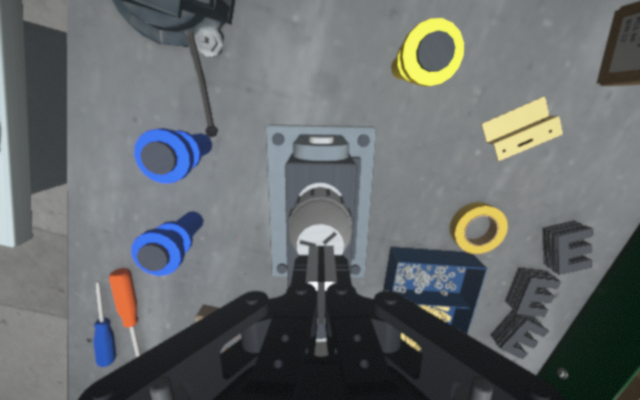

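View pics/s3.png

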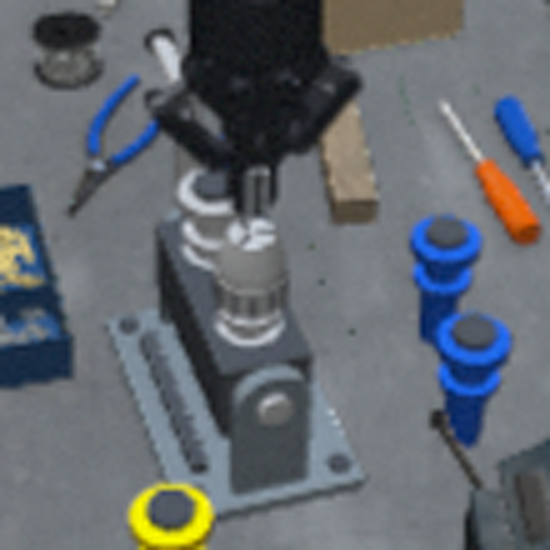

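The closed fingertips hang centred over the chuck's jaw face: chuck top about (321,240) in the wrist view, tip about (321,260). I'll descend gently to contact.

```bash
python3 -m creep '[{"tx":0,"ty":0,"tz":6,"yaw":0,"grip":0},{"tx":0,"ty":0,"tz":12,"yaw":0,"grip":0},{"tx":0,"ty":0,"tz":15,"yaw":0,"grip":0},{"tx":0,"ty":0,"tz":17,"yaw":0,"grip":0}]' >/dev/null; python3 st.py .5155 .0443 .175
```

```text
t 3.52 tcp [0.5161 0.0447 0.1847] F [0.35 0.49 2.75] M [-0.008  0.088  0.052] g -0.0005 vel 0.031
to [-0.3 -0.7  9.7]
```

```bash
python3 -m creep '[{"tx":0,"ty":0,"tz":1.5,"yaw":0,"grip":0},{"tx":0,"ty":0,"tz":3,"yaw":0,"grip":0},{"tx":0,"ty":0,"tz":3,"yaw":0,"grip":0}]' >/dev/null; python3 st.py .5155 .0443 .175
```

```text
t 3.9 tcp [0.5162 0.0447 0.1817] F [ 0.84 -0.09  1.53] M [ 0.056 -0.114  0.017] g -0.0002 vel 0.003
to [-0.2 -0.9  6.7]
```

```bash
python3 -m creep '[{"tx":0,"ty":0,"tz":1,"yaw":0,"grip":0},{"tx":0,"ty":0,"tz":2,"yaw":0,"grip":0},{"tx":0,"ty":0,"tz":3,"yaw":0,"grip":0},{"tx":0,"ty":0,"tz":3,"yaw":0,"grip":0}]' >/dev/null; python3 st.py .5155 .0443 .175
```

```text
t 4.4 tcp [0.5167 0.0448 0.1791] F [-0.03  0.63  6.22] M [-0.004 -0.019 -0.017] g 0.0 vel 0.003
to [-0.2 -1.3  4.1]
```

```bash
python3 -m creep '[{"tx":0,"ty":0,"tz":1,"yaw":0,"grip":0},{"tx":0,"ty":0,"tz":2,"yaw":0,"grip":0},{"tx":0,"ty":0,"tz":2,"yaw":0,"grip":0}]' >/dev/null; python3 st.py .5155 .0443 .175
```

```text
t 4.78 tcp [0.5173 0.045  0.1777] F [ 0.5  -1.15  8.69] M [-0.03  -0.022 -0.017] g -0.0003 vel 0.002
to [-0.2 -1.9  2.7]
```

```bash
python3 -m creep '[{"tx":0,"ty":-0.5,"tz":1.5,"yaw":0,"grip":0},{"tx":0,"ty":-0.5,"tz":3,"yaw":0,"grip":0},{"tx":0,"ty":-0.5,"tz":3,"yaw":0,"grip":0}]' >/dev/null; python3 st.py .5155 .0443 .175
```

```text
t 5.15 tcp [0.5177 0.045  0.1761] F [-4.69 -0.82 22.76] M [-0.218  1.118  0.015] g -0.0002 vel 0.002
to [-0.1 -2.3  1.1]
```

```bash
python3 -m creep '[{"tx":0,"ty":-0.5,"tz":1.5,"yaw":0,"grip":0},{"tx":0,"ty":-0.5,"tz":3,"yaw":0,"grip":0},{"tx":0,"ty":-0.5,"tz":3,"yaw":0,"grip":0}]' >/dev/null; python3 st.py .5155 .0443 .175
```

```text
t 5.53 tcp [0.5189 0.0453 0.1759] F [-8.88 -1.26 46.65] M [-0.385  2.14  -0.019] g -0.0002 vel 0.002
to [-0.1 -3.6  0.8]
```

z stops at 0.176, the text's height for a seated chuck (0.110+0.066), while the force rises steeply, so the chuck looks home. I'll back off and look.

```bash
python3 -m creep '[{"tx":0,"ty":-3,"tz":-4,"yaw":0,"grip":0},{"tx":0,"ty":-3,"tz":-30,"yaw":0,"grip":0},{"tx":0,"ty":-3,"tz":-60,"yaw":0,"grip":0},{"tx":0,"ty":-3,"tz":-60,"yaw":0,"grip":0}]' >/dev/null; python3 st.py .534 -.029 .2
python3 - <<'E'
from h import *
t=vision.read_camera("side");cv2.imwrite("pics/s4.png",cv2.resize(t["color"][170:250,280:360],None,fx=7,fy=7,interpolation=cv2.INTER_CUBIC))
E
```

```text
t 6.03 tcp [0.516  0.0446 0.2375] F [ 0.12  0.38 -1.04] M [ 0.   -0.01 -0.06] g 0.0001 vel 0.04
to [-75.6  -3.   37.8]
```

View pics/s4.png

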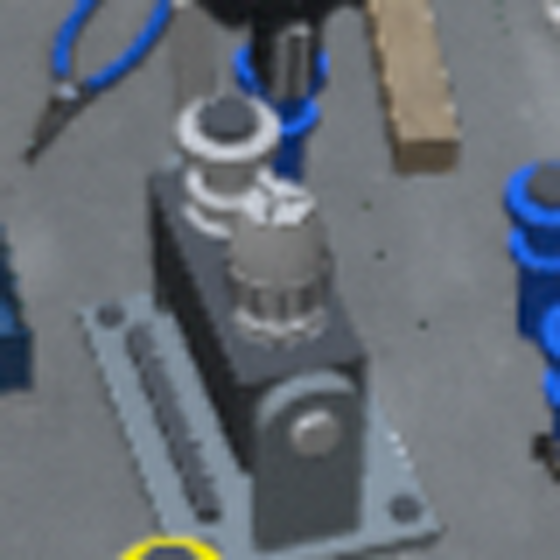

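The chuck's collar now lies on the face: the shank gap at crop (280,330) is gone. The mandrel still stands proud. I'll move over it.

```bash
python3 -m creep '[{"tx":-40,"ty":-1,"tz":0,"yaw":0,"grip":0},{"tx":-76,"ty":-2,"tz":0,"yaw":0,"grip":0},{"tx":-76,"ty":-2,"tz":15,"yaw":0,"grip":0},{"tx":-76,"ty":-2,"tz":40,"yaw":0,"grip":0},{"tx":-76,"ty":-2,"tz":50,"yaw":0,"grip":0}]' >/dev/null; python3 st.py .535 -.029 .166
python3 - <<'E'
from h import *
w=vision.read_camera("wrist");cv2.imwrite("pics/w5.png",w["color"])
print(proj(w,robot.sense()["tool_pos"]))
E
```

```text
t 6.7 tcp [ 0.5335 -0.0287  0.1844] F [-0.17  0.3  -0.7 ] M [-0.003 -0.061 -0.017] g -0.0001 vel 0.14
to [-0.7  1.2 18.4]
[320.66167604 259.64610564]
```

View pics/w5.png

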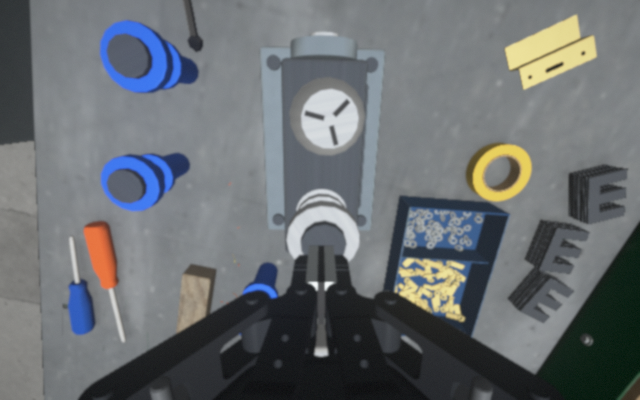

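The dark boss is centred at about (323,238), and my tip is at column 321, so it needs about +1 mm in ty. Descending.

```bash
python3 -m creep '[{"tx":-0.5,"ty":1,"tz":5,"yaw":0,"grip":0},{"tx":-0.5,"ty":1,"tz":12,"yaw":0,"grip":0},{"tx":-0.5,"ty":1,"tz":15,"yaw":0,"grip":0},{"tx":-0.5,"ty":1,"tz":15,"yaw":0,"grip":0}]' >/dev/null; python3 st.py .535 -.029 .157
```

```text
t 7.25 tcp [ 0.5347 -0.0289  0.169 ] F [ 0.3  -0.89 -0.05] M [ 0.042  0.031 -0.008] g -0.0 vel 0.006
to [-0.1  0.2 12. ]
```

```bash
python3 -m creep '[{"tx":0,"ty":0,"tz":2,"yaw":0,"grip":0},{"tx":0,"ty":0,"tz":4,"yaw":0,"grip":0},{"tx":0,"ty":0,"tz":6,"yaw":0,"grip":0},{"tx":0,"ty":0,"tz":6,"yaw":0,"grip":0}]' >/dev/null; python3 st.py .535 -.029 .157
```

```text
t 7.75 tcp [ 0.5348 -0.0289  0.1629] F [-0.32  0.12  1.28] M [ 0.04  -0.07  -0.025] g 0.0 vel 0.004
to [-0.2  0.1  5.9]
```

```bash
python3 -m creep '[{"tx":0,"ty":0,"tz":2,"yaw":0,"grip":0},{"tx":0,"ty":0,"tz":4,"yaw":0,"grip":0},{"tx":0,"ty":-0.5,"tz":5,"yaw":0,"grip":0},{"tx":0,"ty":-0.5,"tz":5,"yaw":0,"grip":0}]' >/dev/null; python3 st.py .535 -.029 .157
```

```text
t 8.25 tcp [ 0.5349 -0.029   0.1585] F [0.23 0.23 8.63] M [-0.015  0.057  0.01 ] g 0.0001 vel 0.001
to [-0.1  0.1  1.5]
```

```bash
python3 -m creep '[{"tx":0,"ty":-0.5,"tz":1.5,"yaw":0,"grip":0},{"tx":0,"ty":-1,"tz":3,"yaw":0,"grip":0},{"tx":0,"ty":-1,"tz":3,"yaw":0,"grip":0}]' >/dev/null; python3 st.py .535 -.029 .157
```

```text
t 8.62 tcp [ 0.5351 -0.0291  0.1569] F [-3.36  0.69 23.04] M [0.107 0.803 0.009] g -0.0001 vel 0.002
to [ 0.1 -0.  -0.1]
```

```bash
python3 -m creep '[{"tx":0,"ty":-0.5,"tz":1,"yaw":0,"grip":0},{"tx":0,"ty":-1,"tz":2,"yaw":0,"grip":0},{"tx":0,"ty":-1,"tz":2,"yaw":0,"grip":0}]' >/dev/null; python3 st.py .535 -.029 .157
```

```text
t 9.0 tcp [ 0.5352 -0.0291  0.1568] F [-7.97  0.95 33.1 ] M [0.214 1.747 0.022] g -0.0002 vel 0.002
to [ 0.1 -0.2 -0.2]
```

```bash
python3 -m creep '[{"tx":0,"ty":0,"tz":-4,"yaw":0,"grip":0},{"tx":0,"ty":0,"tz":-40,"yaw":0,"grip":0},{"tx":0,"ty":0,"tz":-80,"yaw":0,"grip":50},{"tx":-20,"ty":0,"tz":-100,"yaw":0,"grip":100},{"tx":-20,"ty":0,"tz":-100,"yaw":0,"grip":100}]' >/dev/null; python3 st.py .559 -.118 .19
python3 - <<'E'
from h import *
t=vision.read_camera("side");cv2.imwrite("pics/s6.png",cv2.resize(t["color"][165:255,280:370],None,fx=6,fy=6,interpolation=cv2.INTER_CUBIC))
w=vision.read_camera("wrist");cv2.imwrite("pics/w6.png",w["color"])
print(proj(w,[.559,-.118,.19]))
E
```

```text
t 9.62 tcp [ 0.5394 -0.0496  0.2579] F [ 0.24 -0.7  -1.17] M [0.019 0.058 0.011] g 0.0541 vel 0.047
to [-70.7  -0.7  68.4]
[320.41753518 294.02963188]
```

View pics/s6.png

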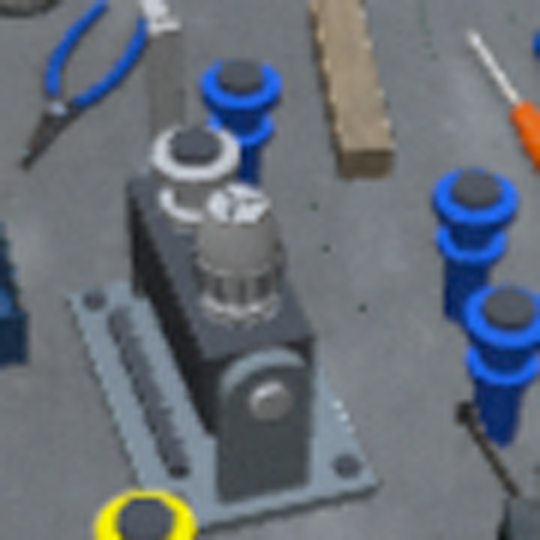

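View pics/w6.png

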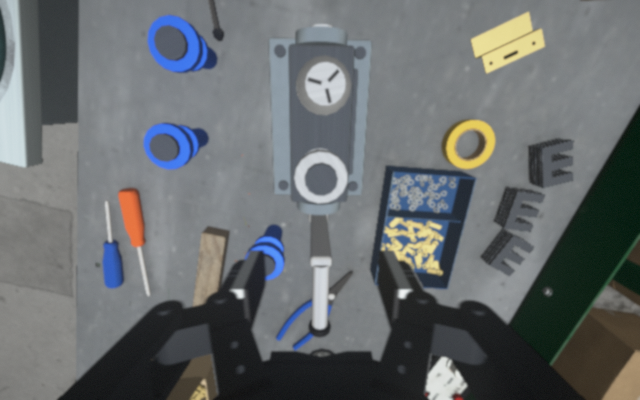

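Both collars sit on the face, with no shank visible under either; contact stopped at z = 0.1568 for the mandrel (0.157 expected). The handle bar runs from (321,262) to its cap at (320,332), centred between the fingers. I'll check its height across two views.

```bash
python3 - <<'E'
from h import *
w=vision.read_camera("wrist");t=vision.read_camera("top");s=vision.read_camera("side")
cv2.imwrite("pics/w7.png",cv2.resize(w["color"][200:350,250:400],None,fx=4,fy=4,interpolation=cv2.INTER_CUBIC))
cv2.imwrite("pics/s7.png",cv2.resize(s["color"][150:230,270:370],None,fx=6,fy=6,interpolation=cv2.INTER_CUBIC))
import pickle;pickle.dump((w,t,s),open("v7.pkl","wb"))
E
```

```text
(no output)
```

View pics/w7.png

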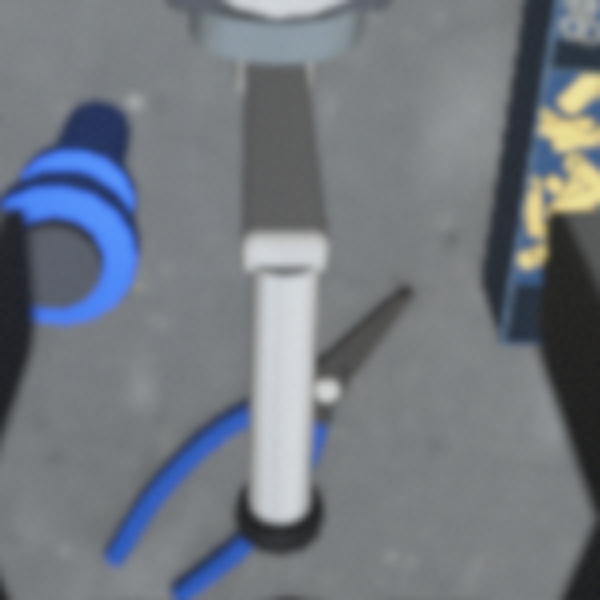

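View pics/s7.png

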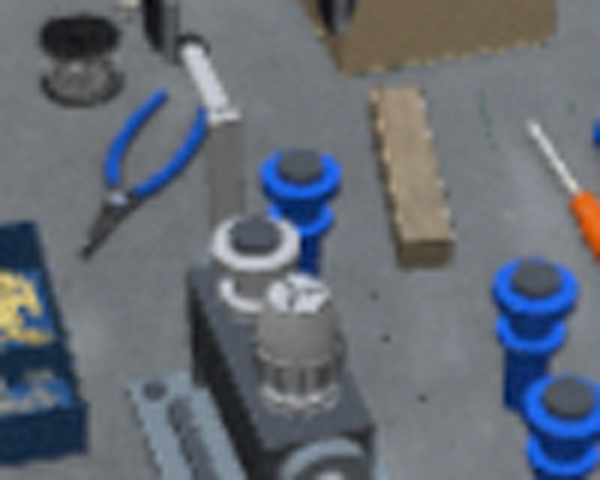

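```bash
python3 - <<'E'
from h import *
import pickle
w,t,s=pickle.load(open("v7.pkl","rb"))
W=lambda x,y:(x/4+250-.4,y/4+200-.4);S=lambda x,y:(x/6+270-.4,y/6+150-.4);T=lambda x,y:(x/5+230-.4,y/5+160-.4)
print("arm end",tri([(w,W(286,250)),(s,S(230,116))]),tri([(w,W(286,250)),(t,T(587,126))]))
print("cap",tri([(w,W(280,520)),(s,S(190,42))]),tri([(w,W(280,520)),(t,T(714,97))]))
for n,a,b in(("chuck",(299,293),None),("mandrel",(256,236),None)): print(n,proj(s,[.516,.0445,.176]),proj(s,[.535,-.029,.157]),S(*a))
E
python3 st.py .559 -.118 .171
```

```text
arm end (array([ 0.54714023, -0.0838201 ,  0.19300588]), [np.float64(3.0835784249098688), np.float64(3.083578424909745)]) (array([ 0.55115772, -0.08693727,  0.1900314 ]), [np.float64(0.49178503367673815), np.float64(0.4917850336770416)])
cap (array([ 0.56495127, -0.14477987,  0.19929166]), [np.float64(0.6546353859484517), np.float64(0.6546353859487352)]) (array([ 0.56698642, -0.1513016 ,  0.19252335]), [np.float64(0.3096668487252734), np.float64(0.3096668487255844)])
chuck [318.86663949 197.94350055] [311.4868761  187.69588507] (319.43333333333334, 198.43333333333334)
mandrel [318.86663949 197.94350055] [311.4868761  187.69588507] (312.2666666666667, 188.93333333333334)
t 9.88 tcp [ 0.5384 -0.0477  0.256 ] F [ 0.18 -0.01  0.07] M [-0.021 -0.026 -0.011] g 0.0857 vel 0.005
to [-72.9  -0.5  85.3]
```

Bar measured at z ≈ 0.191 (two-view) with its middle at about (0.559, −0.119), which agrees with the sockets' geometry. Going over it, then down.

```bash
python3 -m creep '[{"tx":-40,"ty":-0.5,"tz":0,"yaw":0,"grip":100},{"tx":-73,"ty":-0.5,"tz":0,"yaw":0,"grip":100},{"tx":-73,"ty":-0.5,"tz":10,"yaw":0,"grip":100},{"tx":-73,"ty":-0.5,"tz":40,"yaw":0,"grip":100}]' >/dev/null; python3 st.py .559 -.119 .171
python3 - <<'E'
from h import *
w=vision.read_camera("wrist");cv2.imwrite("pics/w8.png",w["color"])
E
```

```text
t 10.38 tcp [ 0.5587 -0.1173  0.2161] F [ 0.46 -0.13 -0.78] M [-0.017 -0.001 -0.012] g 0.0854 vel 0.48
to [-1.5 -0.9 45.1]
```

View pics/w8.png

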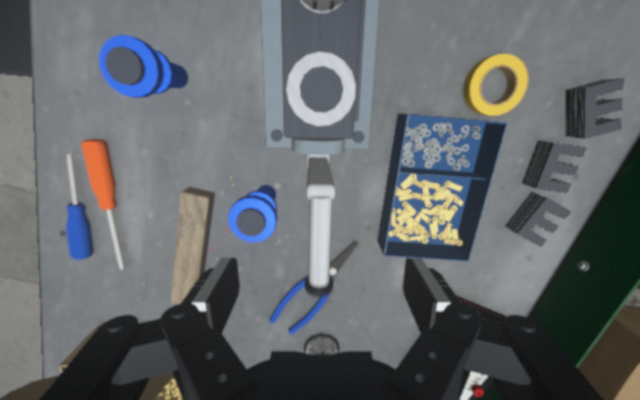

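```bash
python3 - <<'E'
from h import *
import pickle
w,t,s=pickle.load(open("v7.pkl","rb"))
S=lambda x,y:(x/6+270-.4,y/6+150-.4);T=lambda x,y:(x/5+230-.4,y/5+160-.4)
print(tri([(t,T(713,248)),(s,S(303,168))]))
w=vision.read_camera("wrist")
print(tri([(t,T(713,248)),(w,(254,217))]))
E
```

```text
(array([ 0.50055118, -0.16109811,  0.09628113]), [np.float64(2.5014590524577462), np.float64(2.5014590524579035)])
(array([ 0.50264442, -0.16141039,  0.08229853]), [np.float64(3.027315512517399), np.float64(3.0273155125173594)])
```

```bash
python3 - <<'E'
from h import *
w=vision.read_camera("wrist");t=vision.read_camera("top");s=vision.read_camera("side")
print(robot.sense()["time_s"])
a=t["color"][115:210,290:450];cv2.imwrite("pics/t8.png",cv2.resize(a,None,fx=5,fy=5,interpolation=cv2.INTER_CUBIC))
a=s["color"][175:240,235:300];cv2.imwrite("pics/s8.png",cv2.resize(a,None,fx=8,fy=8,interpolation=cv2.INTER_CUBIC))
E
```

```text
10.625
```

View pics/t8.png

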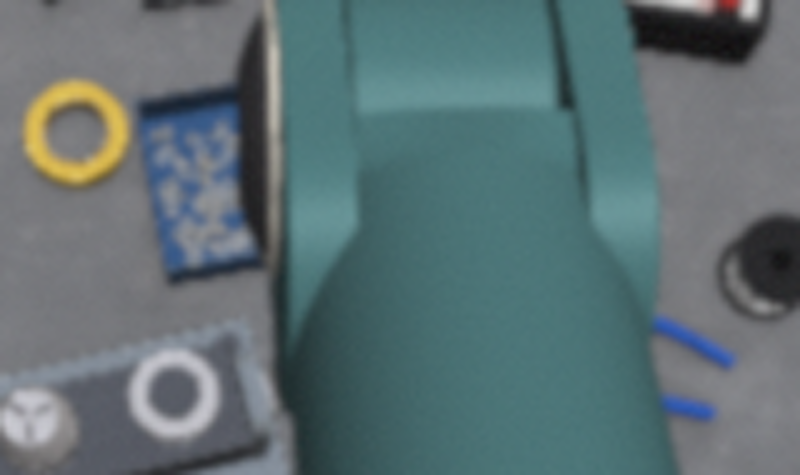

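View pics/s8.png

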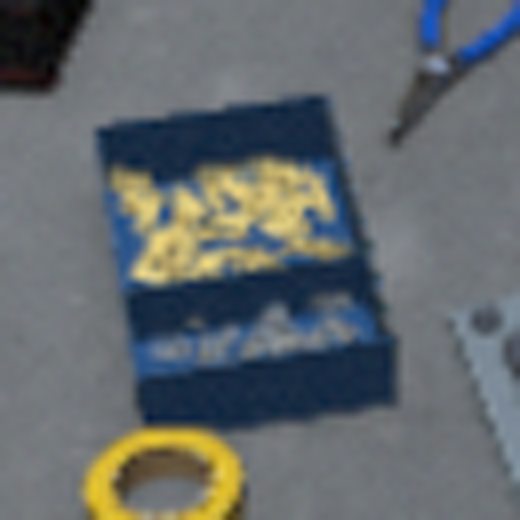

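```bash
python3 - <<'E'
from h import *
t=vision.read_camera("top");s=vision.read_camera("side")
print(tri([(t,(324.,170.)),(s,(283.6,217.1))]))
print("right near corner",plane(t,(377,157.5),.04))
print("right far corner",plane(t,(371,126),.04))
E
python3 st.py .559 -.119 .171
```

```text
(array([ 0.62934119, -0.02607922,  0.03434343]), [np.float64(0.21266991946133787), np.float64(0.21266991946151334)])
right near corner [ 0.66772672 -0.18460701  0.04      ]
right far corner [ 0.76665239 -0.16772718  0.04      ]
t 10.72 tcp [ 0.5587 -0.1177  0.2173] F [ 0.06 -0.21 -0.73] M [-0.041  0.017 -0.007] g 0.0849 vel 0.005
to [-1.1 -0.8 46.3]
```

Tray rim is at z≈0.034, so fingertips at z≈0.066 clear it at the end of the swing. I'll descend on the bar and pinch.

```bash
python3 -m creep '[{"tx":-1,"ty":0,"tz":20,"yaw":0,"grip":100},{"tx":-1,"ty":0,"tz":40,"yaw":0,"grip":100},{"tx":-1,"ty":0,"tz":46,"yaw":0,"grip":100},{"tx":-1,"ty":0,"tz":46,"yaw":0,"grip":40}]' >/dev/null; python3 st.py .559 -.119 .171
```

```text
t 11.22 tcp [ 0.5597 -0.1186  0.1712] F [ 0.1  -0.14  0.57] M [0.023 0.009 0.   ] g 0.0698 vel 0.014
to [-0.2 -0.8  0.2]
```

```bash
python3 -m creep '[{"tx":0,"ty":0,"tz":0,"yaw":0,"grip":25},{"tx":0,"ty":0,"tz":0,"yaw":0,"grip":5},{"tx":0,"ty":0,"tz":0,"yaw":0,"grip":0},{"tx":0,"ty":0,"tz":0,"yaw":0,"grip":0}]' 50 >/dev/null; python3 st.py .559 -.119 .171
python3 - <<'E'
from h import *
w=vision.read_camera("wrist");cv2.imwrite("pics/w9.png",w["color"])
E
```

```text
t 11.72 tcp [ 0.5597 -0.1188  0.1716] F [-4.36 -0.06  6.03] M [ 0.032  0.789 -0.136] g 0.0126 vel 0.002
to [-0.  -0.7  0.6]
```

View pics/w9.png

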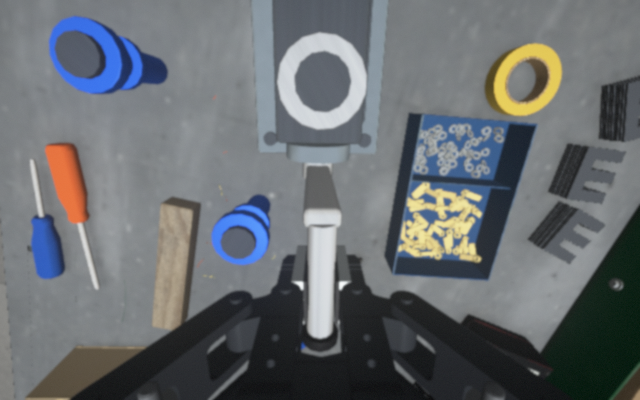

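The bar is pinched between the pads (opening 12.6 mm). Now I'll swing along the 105 mm arc, about 0.5 rad per call.

```bash
python3 -m creep '[{"tx":0,"ty":10.5,"tz":0.5,"yaw":0,"grip":0},{"tx":0,"ty":21,"tz":2,"yaw":0,"grip":0},{"tx":0,"ty":31,"tz":4.5,"yaw":0,"grip":0},{"tx":0,"ty":41,"tz":8.5,"yaw":0,"grip":0},{"tx":0,"ty":50,"tz":13,"yaw":0,"grip":0}]' >/dev/null; cat > arc.py <<'E'
from h import *
s=robot.sense();u=np.array([.966,.258,0]);g=np.array(s["tool_pos"])+[0,0,.019]
P=np.array([.5593,-.1188,.085]);d=g-P
print("t",round(s["time_s"],2),"tilt",np.arctan2(d@u,d[2]).round(3),"r",np.hypot(d@u,d[2]).round(4),"F",np.round(s["wrist_force"],1),"g",round(s["grip_width"],4),"tcp",np.round(s["tool_pos"],4))
th0=np.arctan2(d@u,d[2])
for th in np.append(th0+np.arange(1,6)*.1,[1.5]):
  X=P+.105*(np.sin(th)*u+np.cos(th)*np.array([0,0,1]))-[0,0,.019]
  print(th.round(2),totool(s,X).round(1))
E
python3 arc.py
```

```text
t 12.4 tilt 0.488 r 0.1061 F [-11.3  -5.2   9.3] g 0.012 tcp [ 0.6074 -0.1063  0.1597]
0.59 [0.3 8.4 6.4]
0.69 [ 0.2 16.8 12.8]
0.79 [ 0.2 24.4 20. ]
0.89 [ 0.2 31.3 27.9]
0.99 [ 0.1 37.4 36.4]
1.5 [ 0.2 53.7 87. ]
```

```bash
python3 -m creep '[{"tx":0,"ty":8.5,"tz":5.5,"yaw":0,"grip":0},{"tx":0,"ty":17,"tz":12,"yaw":0,"grip":0},{"tx":0,"ty":24.5,"tz":19.5,"yaw":0,"grip":0},{"tx":0,"ty":31.5,"tz":27.5,"yaw":0,"grip":0},{"tx":0,"ty":37.5,"tz":36,"yaw":0,"grip":0}]' >/dev/null; python3 arc.py
```

```text
t 13.03 tilt 0.98 r 0.1042 F [-13.6  -3.7   9.2] g 0.0122 tcp [ 0.6431 -0.0972  0.124 ]
1.08 [0.7 6.  8.6]
1.18 [ 0.7 10.3 18.1]
1.28 [ 0.8 13.7 28.1]
1.38 [ 0.8 16.1 38.3]
1.48 [ 0.9 17.5 48.7]
1.5 [ 0.9 17.6 50.8]
```

```bash
python3 -m creep '[{"tx":0,"ty":6,"tz":8.5,"yaw":0,"grip":0},{"tx":0,"ty":10.5,"tz":18,"yaw":0,"grip":0},{"tx":0,"ty":14,"tz":28,"yaw":0,"grip":0},{"tx":0,"ty":16.5,"tz":38,"yaw":0,"grip":0},{"tx":0,"ty":17.5,"tz":46,"yaw":0,"grip":0}]' >/dev/null; python3 arc.py
```

```text
t 13.65 tilt 1.456 r 0.1038 F [-14.4  -1.4  11.7] g 0.0118 tcp [ 0.6592 -0.0932  0.0779]
1.56 [ 1.1  1.8 10.3]
1.66 [ 1.2  1.4 20.8]
1.76 [ 1.2 -0.1 31.2]
1.86 [ 1.3 -2.7 41.4]
1.96 [ 1.4 -6.2 51.3]
1.5 [1.1 1.6 4.4]
```

```bash
python3 -m creep '[{"tx":0,"ty":1,"tz":3,"yaw":0,"grip":0},{"tx":0,"ty":1.5,"tz":6,"yaw":0,"grip":0},{"tx":0,"ty":1.5,"tz":8,"yaw":0,"grip":0},{"tx":0,"ty":1.5,"tz":8,"yaw":0,"grip":0}]' >/dev/null; python3 arc.py|head -1
python3 - <<'E'
from h import *
w=vision.read_camera("wrist");cv2.imwrite("pics/w10.png",w["color"])
s=vision.read_camera("side");cv2.imwrite("pics/s10.png",cv2.resize(s["color"][150:270,240:380],None,fx=5,fy=5,interpolation=cv2.INTER_CUBIC))
E
```

```text
t 14.15 tilt 1.504 r 0.1038 F [-32.8  -0.3  54. ] g 0.0122 tcp [ 0.6597 -0.0932  0.0729]
```

View pics/w10.png

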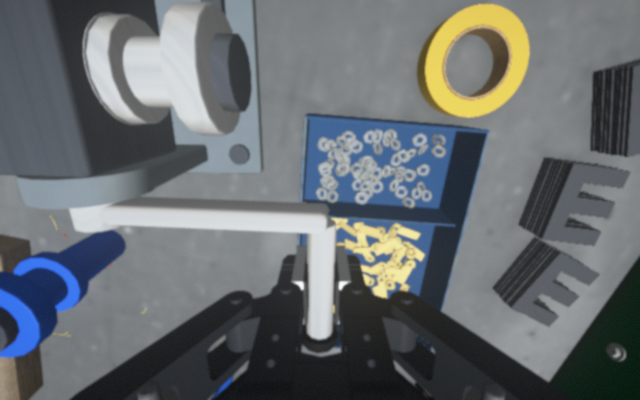

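View pics/s10.png

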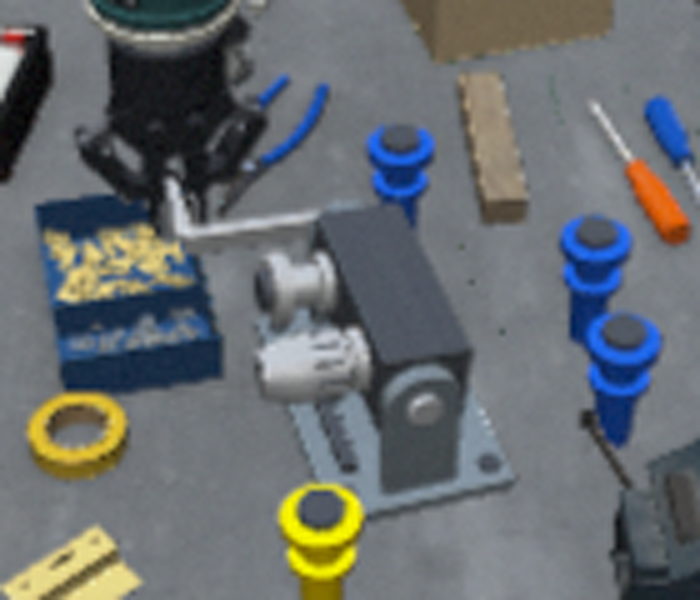

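Head level: the handle arm lies flat, both tools point away with collars against the face, and the reaction rose sharply (54 N), so it is at the stop. I'll unload part of the push, open and withdraw.

```bash
python3 -m creep '[{"tx":0,"ty":-1,"tz":-1,"yaw":0,"grip":0},{"tx":0,"ty":-1.5,"tz":-2,"yaw":0,"grip":0},{"tx":0,"ty":-1.5,"tz":-2,"yaw":0,"grip":0}]' >/dev/null; python3 arc.py|head -1
```

```text
t 14.62 tilt 1.483 r 0.1035 F [ 6.1  1.4 -3.5] g 0.0126 tcp [ 0.6592 -0.0934  0.0751]
```

That over-unloaded and may have lifted the head slightly off its stop. I'll press it down again and release with less unloading.

```bash
python3 -m creep '[{"tx":0,"ty":0,"tz":3,"yaw":0,"grip":0},{"tx":0,"ty":0,"tz":5,"yaw":0,"grip":0},{"tx":0,"ty":0,"tz":5,"yaw":0,"grip":0}]' >/dev/null; python3 arc.py|head -1
```

```text
t 15.0 tilt 1.503 r 0.1037 F [-20.3   1.6  44.6] g 0.0121 tcp [ 0.6596 -0.0933  0.073 ]
```

```bash
python3 -m creep '[{"tx":0,"ty":-0.7,"tz":-0.3,"yaw":0,"grip":0},{"tx":0,"ty":-0.7,"tz":-0.3,"yaw":0,"grip":20},{"tx":0,"ty":-0.7,"tz":-0.3,"yaw":0,"grip":50},{"tx":0,"ty":-0.7,"tz":-0.3,"yaw":0,"grip":60},{"tx":0,"ty":-0.7,"tz":-0.3,"yaw":0,"grip":60}]' >/dev/null; python3 arc.py|head -1
```

```text
t 15.62 tilt 1.501 r 0.1029 F [ 0.2 -0.5 -0.9] g 0.0514 tcp [ 0.6589 -0.0935  0.0731]
```

```bash
python3 -m creep '[{"tx":0,"ty":0,"tz":-20,"yaw":0,"grip":60},{"tx":0,"ty":0,"tz":-60,"yaw":0,"grip":60},{"tx":-20,"ty":0,"tz":-110,"yaw":0,"grip":60},{"tx":-60,"ty":0,"tz":-150,"yaw":0,"grip":60},{"tx":-60,"ty":0,"tz":-150,"yaw":0,"grip":60}]' >/dev/null; python3 arc.py|head -1
python3 - <<'E'
from h import *
import pickle
w=vision.read_camera("wrist");cv2.imwrite("pics/w11.png",w["color"])
s=vision.read_camera("side");cv2.imwrite("pics/s11.png",cv2.resize(s["color"][150:270,240:380],None,fx=5,fy=5,interpolation=cv2.INTER_CUBIC))
pickle.dump((w,s),open("v11.pkl","wb"))
E
```

```text
t 16.25 tilt 0.563 r 0.1919 F [-0.5  0.7 -0.7] g 0.0518 tcp [ 0.6747 -0.1541  0.2283]
```

View pics/w11.png

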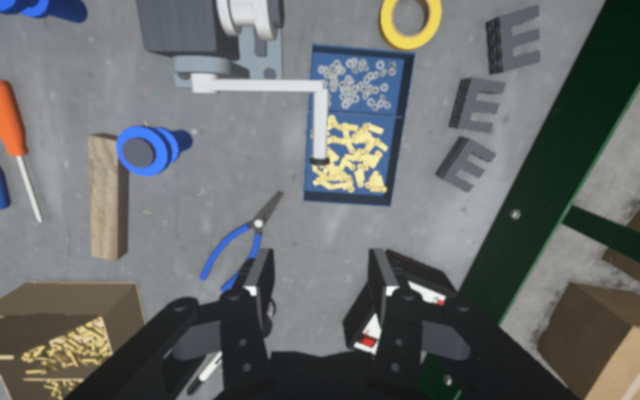

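View pics/s11.png

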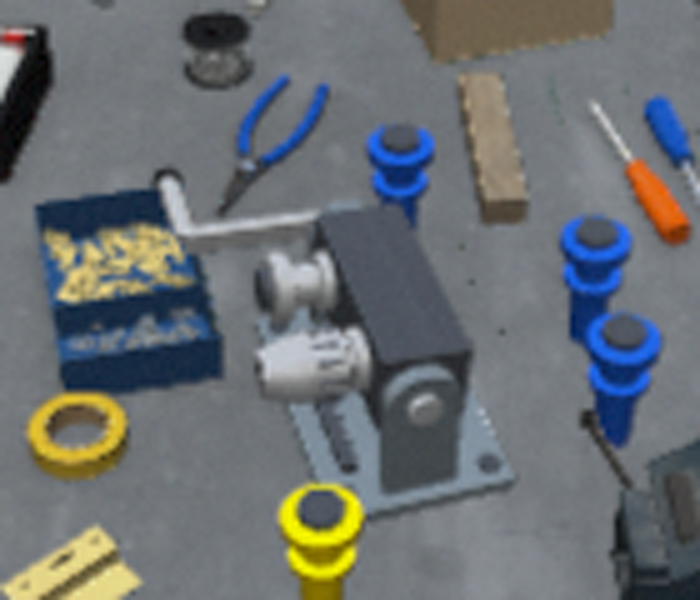

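After release the handle corner is at the same side-view pixel (188,235) as when held at the stop, and both tools look seated. One close look at the collars from above.

```bash
python3 -m creep '[{"tx":30,"ty":-40,"tz":0,"yaw":0,"grip":60},{"tx":65,"ty":-85,"tz":0,"yaw":0,"grip":60},{"tx":65,"ty":-85,"tz":0,"yaw":0,"grip":60},{"tx":65,"ty":-85,"tz":0,"yaw":0,"grip":60}]' >/dev/null; python3 arc.py|head -1
python3 - <<'E'
from h import *
w=vision.read_camera("wrist");cv2.imwrite("pics/w12.png",w["color"])
u=np.array([.966,.258,0]);l=np.array([-.258,.966,0]);H=np.array([.5255,.0078,.085])
R0=lambda a,b,z,th:H+a*l+b*(np.sin(th)*u+np.cos(th)*np.array([0,0,1]))
for th in(1.5,1.45):
  for n,a,b in(("chuck top",.038,.091),("mandrel top",-.038,.072),("face L",.038,.025),("face R",-.038,.025),("bar",-.131,.105)): print(th,n,proj(w,R0(a,b,0,th)).round(1))
E
```

```text
t 16.85 tilt 0.105 r 0.1582 F [-0.8 -0.7  1. ] g 0.0513 tcp [ 0.5741 -0.1099  0.2234]
1.5 chuck top [413.3  -4.1]
1.5 mandrel top [382.   96.2]
1.5 face L [331.3  -3.2]
1.5 face R [329.5  95.8]
1.5 bar [408.2 196.1]
1.45 chuck top [414.6  -6.1]
1.45 mandrel top [382.5  96.2]
1.45 face L [331.2  -3.8]
1.45 face R [329.5  95.8]
1.45 bar [409.2 197.8]
```

View pics/w12.png

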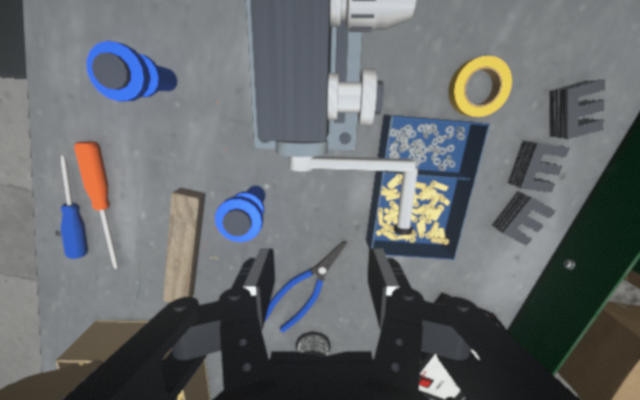

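Both collars are flush on the face near column 329. The mandrel's boss ends at about (383,97), predicted 382. The chuck ends at about column 415, predicted 413. The bar is at about (407,197). Nothing else has moved, so I'll hand in.

```bash
python3 -c "
from bench import robot
print(robot.job_done())"; python3 st.py
```

```text
the job is handed in; nothing more can be done
None
the job is handed in; nothing more can be done
```

I pressed the drill chuck and then the disc mandrel home with closed fingertips while the head was upright. Then I pinched the handle bar, swung the head over to its level stop, released and backed away. I handed the job in at about 17 s of the 64 s allowed.

**Checks that passed**
- **Chuck:** pressing stopped at z = 0.176, the text's home height.
- **Mandrel:** pressing stopped at z = 0.157, also the text's home height.
- **Head:** it met its stop at a measured tilt of about 1.50 rad, with the force rising steeply. After release the handle stayed at the same side-view pixel.
- **Final pictures:** both collars lie flush on the face, and tool ends and handle are within about 2 px of prediction. The batten, pliers, reel and look-alikes look unmoved. The solenoid body was not in the last views, but I never went near it.

**What went less well**
- **Chuck press:** the last push was harder than needed, 47 N down with about 9 N sideways, after the chuck was already seated.
- **Mandrel press:** it peaked at 33 N down with about 8 N sideways.
- **Stop:** the push there reached about 63 N in all (54 N down), through the fingers.
- **Release:** the first unloading eased the head back to about 1.48 rad, so I pressed it to the stop again before opening the fingers.

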